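# Refit the sander's idler roller and carry its circlip to the groove

## Robot

A 7-joint arm with a two-finger parallel gripper is mounted at the origin on the work surface. World frame = base frame: x ahead of the robot, y to its left, z up, the work surface at z = 0. Lengths are in m, angles in rad, forces in N, time in s.
With the tool pointing down it reaches from about 0.425 to 0.925 m from the base axis. Payload 6.8 kg.
Tool frame: the origin (TCP) lies at the very end of the fingers, on their centre line; the grasp point (between the pads) lies 19 mm behind it; z points along the fingers, y is the line along which they close (so a half turn about z gives the same grasp; the last joint's range is limited). The gripper opens to 85 mm and grips with 20 to 120 N. Pads are 22 mm wide; open, the fingers measure 114 mm over their backs; the gripper's body (76 mm by 85 mm) begins 54 mm behind the grasp point. The pads swing forward as they close: fully open they stand 13 mm farther back than shut.
Start: joints at [-1.45, 0.477, 0.022, 1.555, -0.011, 1.109, -0.083], TCP at [0.153, 0.657, 0.231] pointing down, gripper open.
Joint ranges: [-2.96, 2.96], [-0.34, 2.1], [-1.41, 1.46], [0.24, 2.44], [-1.37, 4.51], [0.17, 1.92], [-2.96, 2.96]. Speed limits (rad/s): [2.39, 2.39, 3.14, 3.14, 3.14, 3.14, 3.14].

## Interface

Orientations are given as a unit quaternion [w, x, y, z].
In Python, from station import get_obs, read_camera, hand_in gives the robot as it stands.
- The arm moves only by the tool arm_command, never from a script. Its argument "commands" is one flat list of numbers, 7 for each row, row after row: the shift along the tool's x, y, z in m, then the turn, a rotation vector about the tool's x, y, z in degrees, then the opening, from 0 (shut) to 1 (fully open). In form: [tx, ty, tz, rx, ry, rz, fingers, tx, ty, tz, rx, ry, rz, fingers, ...]. A call has 1 to 8 rows; each row is the pose to reach, as a shift and turn from the pose commanded when the call began, along the tool's axes at that moment; what a row does not reach only later rows make up. A row lasts 1/10 s, in which the tool goes at most 50 mm and 8.59 degrees, less where a joint would pass 70% of its speed; a pose out of reach is approached as far as the arm can. A call with a gripper value outside its range is refused whole. The fingers move at their own pace and stop on an object; "force" is the grip in N (left out, the last holds). Time passes only in rows, so rows that repeat a pose let the fingers close. It gives the time, the measured TCP pose, the force, the opening and the grip force at its end, in the units of the state.
- get_obs(): the state, without advancing time (a new reading comes with each control period).
- read_camera(name): name is "side" or "top" or "wrist"; returns a dict with "img" (400x640x3 uint8, red, green, blue), "camera_matrix" (3x3 intrinsics, pixels), "pose" (4x4, takes a point from camera to world coordinates). Camera axes: x right, y down, z forward; pixel columns grow to the right and rows downward; lengths in m; the calibration is good to about 2 mm. A picture is of the moment at which its call begins. There is no depth.
- hand_in(): hands the job in; it is judged then, once.
The state is a dict: "t": time; "q": joint angles; "joint_vel": joint speeds; "joint_torque": joint torques, N m; "eef_pos": TCP position; "tool_rot": TCP orientation; "contact_force": force on the tool from outside, world axes, zero at the start; "torque": the same for the moment, N m; "gripper_width": opening from 0.0 (shut) to 1.0 (fully open); "grasp_force": force on a finger pad.
Only numpy, scipy, OpenCV 4.12 (cv2) and the standard library are available. Lean on these libraries where they do the work, as an engineer would, in place of code of your own. Each camera call takes 0.05 s, during which the arm holds its last target. There are 200 camera calls.

## Task

Put the aluminium idler roller back on the bare axle stub of the strap-edge sander, lowering it without a drop until it stands fully home on the shoulder, and let go of it. Then take the circlip pliers that lie across the wooden tray with the circlip on their tips, squeeze the handles fully to spread the circlip, and lower it, level, over the axle to the groove just above the roller. Finish while still holding it there, spread, in line with the groove and not leaning on roller or axle; never ram the pliers against the machine, and leave the other things on the bench where they are.

Things in the scene. Friction and masses are not known exactly. Their poses are not given: they have to be found in the camera images.
- roller_mid (a point): Idler roller: loose plain aluminium drum, diameter 56 mm, 40 mm high, about 0.18 kg, standing upright on the bench; a straight 23 mm bore runs through it along z; both ends alike. This point is its centre on the bore axis, 20 mm above its underside. (The smaller black rubber roller on the bench is a worn one, not wanted.)
- sander: Bench strap-edge sander, fixed, green-grey; origin on the bench under the axle stub, x along the machine to the drive drum, z up. Flat steel table top 50 mm up: x from -75 to 285 mm, y +-77 mm. On it a black drive drum at x=205 mm and an upright steel platen (x 65 to 151, y -31 to -26 mm), tops 96 mm up; a work rest at y -44 to -89. Nothing else near the axle stands above the table.
- axle_seat (a point): Centre of the shoulder the roller stands on, at the foot of the sander's vertical bright steel axle stub, 56 mm above the bench (table top 6 mm lower); axes as the sander's. The stub is 20 mm in diameter and its end is 53.5 mm above this point; the last 4 mm taper to 14 mm. With the roller home, roller_mid is 20 mm above this point.
- axle_groove (a point): Centre of the dark circlip groove around the axle stub (4 mm wide, 16.4 mm diameter), on the stub's axis, 42.5 mm above axle_seat: 2.5 mm above the top face of the seated roller, 11 mm below the end of the stub.
- pliers_grip (a point): Loose circlip pliers (145 mm, 0.16 kg) lying flat on the tray's rims. This point: midway between the two straight red handles, half-way up their 13 mm thickness. x from handles to tips, y across, z up. Pivot at x=60 mm; handles from x=-40 to 37 mm. Width over the handles here: 62 mm at rest (rear ends 73), 44 mm and parallel when fully squeezed. Lift them straight up out of the tray.
- tray: Fixed open wooden tray, origin at the centre of its underside: 82 mm in x (along the pliers), 150 mm in y, 45 mm high, walls 6 mm, floor 6 mm thick with a few small washers. The pliers lie across its two long rims, nose overhanging at +x; pliers_grip is about 7 mm from the middle towards -x, so fingers can reach down beside the handles between the rims.
- ring_center (a point): Centre of the circlip's opening when spread, mid-thickness; fixed to the pliers' pivot: 109 mm ahead (+x) of pliers_grip and 23.5 mm below it, same axes. The circlip is a flat dark steel C, 2.5 mm thick, gap and lugs towards the handles. Inner diameter 18.6 mm at rest (does not pass the axle), 23.7 mm fully spread. The bent tips rise 17 mm from it to the jaws.
- plier_l (a joint): Angle of one plier half (the other mirrors it): 0 at rest, 0.15 rad fully squeezed at a hard stop, circlip fully spread. A return spring opens the pliers; squeezing to the stop takes about 8 N at the grip, and a grip of 20 to 60 N holds them there without harm.
Not all that is in view belongs to the job. What is meant by the part that bears roller_mid is not green, purple or turquoise, and is the larger of those in its own colour.

How it is judged:
On the way:
1. the roller stands home on the axle's shoulder, let go (horizontal distance between roller_mid and axle_seat below 0.003 m and z of roller_mid in the frame of axle_seat between 0.0175 and 0.0225 m and angle between roller_mid's own z axis and vertical below 0.06 rad and contact force between the fingers and roller below 0.1 N), for 0.2 s.
At the end, for the whole second after the job is handed in: Roller home on the shoulder (3 mm sideways, 2.5 mm in height, upright within 0.06 rad). Gripper holding the squeezed pliers (joint over 0.125, grip over 3 N), circlip around the axle within 3 mm of its axis, 2 mm of groove mid-height, level within 0.08 rad, still, under 3 N on roller and axle (horizontal distance between roller_mid and axle_seat below 0.003 m and z of roller_mid in the frame of axle_seat between 0.0175 and 0.0225 m and angle between roller_mid's own z axis and vertical below 0.06 rad and horizontal distance between ring_center and axle_groove below 0.003 m and z of ring_center in the frame of axle_groove between -0.002 and 0.002 m and angle between the z axis of ring_center and the z axis of axle_groove, either way round below 0.08 rad and value of joint plier_l above 0.125 rad and contact force between the fingers and pliers above 3 N and contact force between pliers and roller below 3 N and contact force between pliers and sander below 3 N and linear speed of pliers below 0.03 m/s); the arm keeps its last pose, push and grip.
It fails at once if a bystander (thread spools, old black roller, jar, bottle, wrench or screwdriver) was moved by more than 20 mm (distance of any of spool_rust, spool_blue, old_roller, glue_jar, oil_bottle, wrench, screwdriver from where it was at the start of the episode above 0.02 m).
It fails at once if the roller was dropped onto the axle (horizontal distance between roller_mid and axle_seat below 0.02 m and linear speed of roller above 0.35 m/s and contact force between the fingers and roller below 0.1 N).
It fails at once if the pliers or circlip were rammed against the machine or the roller (over 30 N) (contact force between pliers and sander above 30 N or contact force between pliers and roller above 30 N).
It also fails if it takes over 54 s, if anything falls off the work surface, if the arm or the gripper's body presses on something with over 40 N, if the wrist force passes 120 N, or if a joint passes its speed limit or range.

## Working session

There is one attempt and no reset: what is moved stays moved. The work goes in short steps, Python scripts to look and compute and a tool call to move; the robot and the scene stay as the last step left them, time stands still between calls to the robot, and variables do not carry over. Pictures are saved under pics/ and viewed, at most 10 in all, crops included, and the job is handed in when it is done.

Besides the shell and the picture viewer there is one more tool, called after "Call:" by a JSON object that holds its "name" and its "arguments". arm_command: Moves the arm, as the interface text tells. Its arguments: {"type":"object","properties":{"commands":{"type":"array","items":{"type":"number"}},"force":{"type":"number"}},"required":["commands"]}

```bash
mkdir -p pics && cat > h.py <<'E'
import numpy as np, cv2
from station import get_obs, read_camera, hand_in
def shot(n,f):
    c=read_camera(n); cv2.imwrite(f'pics/{f}.png',cv2.cvtColor(c['img'],cv2.COLOR_RGB2BGR)); np.savez(f'{f}.npz',K=c['camera_matrix'],P=c['pose']); return c
def ray(f,u,v):
    d=np.load(f'{f}.npz'); P=d['P']; r=P[:3,:3]@np.linalg.inv(d['K'])@[u,v,1]; return P[:3,3],r
def onz(f,u,v,z):
    o,r=ray(f,u,v); return o+r*(z-o[2])/r[2]
def proj(f,p):
    d=np.load(f'{f}.npz'); P=d['P']; q=d['K']@(P[:3,:3].T@(np.array(p)-P[:3,3])); return q[:2]/q[2]
E
python3 - <<'E'
from h import *
for n in('top','side'):
    c=shot(n,n+'0'); print(n,c['pose'].round(3).tolist(),c['camera_matrix'][0,0])
o=get_obs();print(o['t'],o['eef_pos'],o['tool_rot'],o['gripper_width'])
E
```

```text
top [[-0.015, -0.997, 0.082, 0.453], [-1.0, 0.014, -0.014, 0.068], [0.013, -0.082, -0.997, 1.087], [0.0, 0.0, 0.0, 1.0]] 411.5533679958219
side [[-1.0, 0.007, 0.022, 0.502], [-0.012, 0.643, -0.765, 0.973], [-0.019, -0.766, -0.643, 0.851], [0.0, 0.0, 0.0, 1.0]] 515.2711329648131
0.1 [0.15298639 0.65690039 0.23042973] [-3.29162039e-05  1.14160339e-01  9.93462009e-01 -8.07775559e-04] 0.9985829283612034
```

View pics/top0.png

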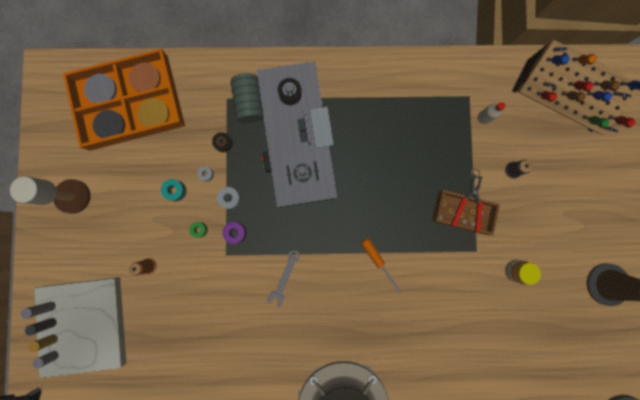

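View pics/side0.png

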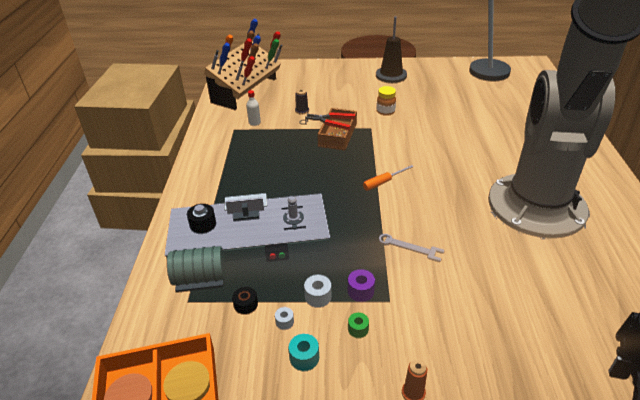

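The top view shows two silver rings: a large one at (228,198) and a small one at (205,173). The others are purple (233,233), turquoise (172,190), green (198,230) and black (222,142). The roller wanted is the larger silver one. The axle stub is near (303,173), and the tray with the pliers near (467,210). I'll confirm with an enlarged crop.

```bash
python3 - <<'E'
from h import *
im=cv2.imread('pics/top0.png'); s=cv2.imread('pics/side0.png')
r=lambda a,k:cv2.resize(a,None,fx=k,fy=k,interpolation=cv2.INTER_CUBIC)
g=lambda a:np.clip(a.astype(float)*1.5,0,255).astype(np.uint8)
A=r(im[140:240,160:340],400/100*.55*1)  # 2.2x unused
T1=r(im[150:240,200:340],400/140)  # 400x257
T2=r(im[160:240,425:505],5)        # 400x400
S1=r(s[185:315,260:390],400/130)   # 400x400 -> crop to 300
T1=r(im[160:220,210:330],400/120)  # 400x200
S2=r(s[100:155,295:365],400/70)
L=np.vstack([T1,S1]); R=np.vstack([T2,S2[:200]])
cv2.imwrite('pics/crop1.png',g(np.hstack([L,R])))
print(L.shape,R.shape)
E
```

```text
(600, 400, 3) (600, 400, 3)
```

View pics/crop1.png

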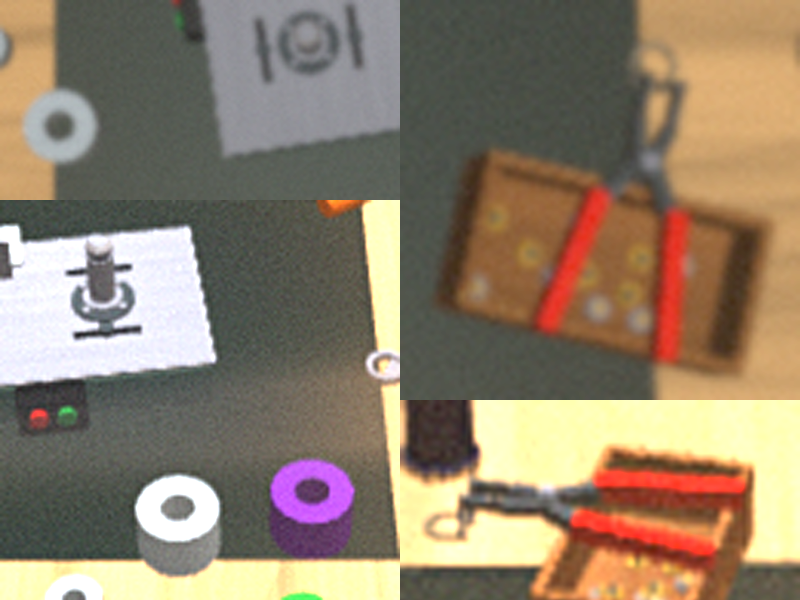

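The crop confirms it: the large silver roller (top (228,197.5), side (318,285)) is larger than the other silver one. The axle tip is at top (303,171) and side (292.5,199). In the top view the pliers run from rear handle ends (466.5,229) past the pivot (475.4,192) to the ring (476,172.5).

```bash
python3 - <<'E'
from h import *
def tri(a,b):
    A=[];B=[]
    for f,(u,v) in(('top0',a),('side0',b)):
        o,r=ray(f,u,v); r/=np.linalg.norm(r); M=np.eye(3)-np.outer(r,r); A.append(M);B.append(M@o)
    p=np.linalg.lstsq(np.vstack(A),np.hstack(B),rcond=None)[0]; return p.round(4),(np.vstack(A)@p-np.hstack(B)).round(4)
print('roller',onz('top0',228,197.5,.04).round(4),onz('side0',317.8,285.1,.04).round(4),tri((228,197.5),(317.8,285.1)))
print('axle',onz('top0',303,171.1,.1095).round(4),onz('side0',292.5,199,.1095).round(4))
print('table corner', onz('top0',276.5,207,.05),onz('top0',334.5,198.5,.05))
c=lambda x,y:((x-400)/5+425,y/5+160)
for n,p,z in(('Lr',(548,330),.058),('Lf',(600,190),.058),('Rr',(667,360),.058),('Rf',(678,210),.058),('piv',(652,160),.055),('ring',(655,62),.028)):
    print(n,onz('top0',*c(*p),z).round(4))
for n,p in(('t1',(487,152)),('t2',(772,222)),('t3',(740,372)),('t4',(438,305))): print(n,onz('top0',*c(*p),.045).round(4))
s=lambda x,y:((x-400)/5.714+295,(y-400)/5.714+100)
for n,p,z in(('ring',(447,525),.028),('piv',(545,500),.055),('A_r',(745,483),.058),('A_f',(597,485),.058),('B_r',(712,549),.058),('B_f',(575,518),.058)):print('side',n,onz('side0',*s(*p),z).round(4))
E
```

```text
roller [0.5371 0.2865 0.04  ] [0.5374 0.2913 0.04  ] (array([0.5375, 0.2875, 0.0354]), array([ 0.0001, -0.    ,  0.    , -0.0001,  0.    , -0.    ]))
axle [0.5925 0.0931 0.1095] [0.5958 0.1032 0.1095]
table corner [0.51059184 0.16245745 0.05      ] [0.53003683 0.01582419 0.05      ]
Lr [ 0.4562 -0.2836  0.058 ]
Lf [ 0.5261 -0.3129  0.058 ]
Rr [ 0.4403 -0.3428  0.058 ]
Rf [ 0.5155 -0.3519  0.058 ]
piv [ 0.5412 -0.3411  0.055 ]
ring [ 0.5948 -0.3558  0.028 ]
t1 [ 0.5473 -0.2605  0.045 ]
t2 [ 0.5095 -0.4051  0.045 ]
t3 [ 0.4335 -0.3849  0.045 ]
t4 [ 0.4697 -0.2325  0.045 ]
side ring [ 0.5948 -0.3482  0.028 ]
side piv [ 0.5425 -0.3279  0.055 ]
side A_r [ 0.4398 -0.3376  0.058 ]
side A_f [ 0.5158 -0.3371  0.058 ]
side B_r [ 0.4584 -0.2753  0.058 ]
side B_f [ 0.5268 -0.3055  0.058 ]
```

Call:
{"name": "arm_command", "arguments": {"commands": [-0.458,-0.272,0.03,0,0,0,1,-0.458,-0.272,0.03,0,0,0,1,-0.458,-0.272,0.03,0,0,0,1,-0.458,-0.272,0.03,0,0,0,1,-0.458,-0.272,0.03,0,0,0,1,-0.458,-0.272,0.03,0,0,0,1,-0.458,-0.272,0.03,0,0,0,1,-0.458,-0.272,0.03,0,0,0,1]}}

```text
t: 0.9
eef_pos: [0.4422, 0.3792, 0.2085]
tool_rot: [-0.0, 0.114, 0.993, -0.0]
contact_force: [0.8, 0.4, 0.2]
gripper_width: 1.001
grasp_force: 0.0
```

```bash
python3 - <<'E'
from h import *
o=get_obs();print(o['t'],o['eef_pos'],o['tool_rot'],o['joint_vel'].round(2) if hasattr(o['joint_vel'],'round') else o['joint_vel'])
E
```

```text
0.9 [0.44224802 0.37915166 0.20851746] [-1.45846789e-04  1.14078084e-01  9.93471768e-01 -1.26698092e-04] [ 0.72  0.08  0.19 -0.03 -0.09 -0.04  0.93]
```

Call:
{"name": "arm_command", "arguments": {"commands": [-0.113,-0.067,0.01,0,0,0,1,-0.113,-0.067,0.01,0,0,0,1,-0.113,-0.067,0.01,0,0,0,1,-0.113,-0.067,0.01,0,0,0,1,-0.113,-0.067,0.01,0,0,0,1]}}

```text
t: 1.4
eef_pos: [0.5361, 0.2894, 0.1983]
tool_rot: [-0.0, 0.115, 0.993, -0.0]
contact_force: [0.1, 0.3, -0.2]
gripper_width: 0.997
grasp_force: 0.0
```

```bash
python3 - <<'E'
from h import *
o=get_obs();print(o['t'],o['eef_pos'],o['tool_rot'])
c=shot('wrist','w1');print(c['pose'].round(3).tolist(),c['camera_matrix'][0,0])
print(proj('w1',[.537,.288,.04]),proj('w1',[.593,.096,.1095]))
E
```

```text
1.4 [0.53614639 0.28937494 0.19828978] [-4.57826271e-04  1.15069620e-01  9.93357292e-01 -2.51305995e-04]
[[0.228, 0.939, 0.256, 0.47], [0.974, -0.22, -0.06, 0.304], [0.0, 0.263, -0.965, 0.341], [0.0, 0.0, 0.0, 1.0]] 353.255160761701
[315.65800368 190.67605654] [ 85.31163588 337.74385426]
```

View pics/w1.png

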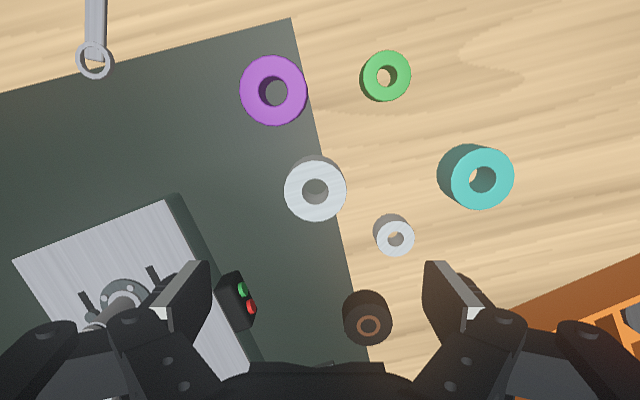

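The wrist view shows the roller's top face centred at (315,191), within 1 px of the prediction (315.7,190.7), so (0.537, 0.288) holds. I'll descend and grip.

Call:
{"name": "arm_command", "arguments": {"commands": [-0.001,-0.001,0.05,0,0,0,1,-0.001,-0.001,0.1,0,0,0,1,-0.001,-0.001,0.15,0,0,0,1,-0.001,-0.001,0.188,0,0,0,1,-0.001,-0.001,0.188,0,0,0,1,-0.001,-0.001,0.188,0,0,0,1,-0.001,-0.001,0.188,0,0,0,0.3,-0.001,-0.001,0.188,0,0,0,0.3], "force": 30}}

```text
t: 2.25
eef_pos: [0.5383, 0.2901, 0.0135]
tool_rot: [0.002, 0.114, 0.993, 0.001]
contact_force: [0.7, -0.9, -0.1]
gripper_width: 0.696
grasp_force: 0.3
```

Call:
{"name": "arm_command", "arguments": {"commands": [0,0,0,0,0,0,0,0,0,0,0,0,0,0,0,0,0,0,0,0,0,0,0,0,0,0,0,0], "force": 40}}

```text
t: 2.65
eef_pos: [0.5382, 0.2897, 0.0135]
tool_rot: [0.001, 0.114, 0.993, 0.001]
contact_force: [-2.2, -0.2, 7.3]
gripper_width: 0.631
grasp_force: 41.4
```

Call:
{"name": "arm_command", "arguments": {"commands": [0,0,-0.03,0,0,0,0,0,0,-0.08,0,0,0,0,0,0,-0.13,0,0,0,0,0,0,-0.18,0,0,0,0,-0.04,-0.04,-0.18,0,0,0,0,-0.075,-0.075,-0.18,0,0,0,0,-0.11,-0.11,-0.18,0,0,0,0,-0.14,-0.14,-0.18,0,0,0,0]}}

```text
t: 3.45
eef_pos: [0.6424, 0.1189, 0.1925]
tool_rot: [0.001, 0.114, 0.993, 0.001]
contact_force: [1.3, -0.1, -1.6]
gripper_width: 0.632
grasp_force: 43.9
```

Call:
{"name": "arm_command", "arguments": {"commands": [-0.025,-0.025,0,0,0,0,0,-0.037,-0.037,0,0,0,0,0,-0.037,-0.037,0,0,0,0,0,-0.037,-0.037,0,0,0,0,0,-0.037,-0.037,0,0,0,0,0]}}

```text
t: 3.95
eef_pos: [0.6683, 0.0791, 0.191]
tool_rot: [-0.0, 0.113, 0.994, 0.001]
contact_force: [0.4, 0.5, -1.2]
gripper_width: 0.633
grasp_force: 44.0
```

```bash
python3 - <<'E'
from h import *
o=get_obs();print(o['t'],o['eef_pos'],o['tool_rot'])
c=shot('wrist','w2');print(c['pose'].round(3).tolist())
print(proj('w2',[.5935,.096,.1095]),proj('w2',[.5935,.096,.056]))
E
```

```text
3.95 [0.66826152 0.07907656 0.19097014] [-3.51615029e-04  1.12600209e-01  9.93639998e-01  7.90210018e-04]
[[0.223, 0.94, 0.257, 0.602], [0.975, -0.215, -0.057, 0.093], [0.002, 0.263, -0.965, 0.334], [0.0, 0.0, 0.0, 1.0]]
[316.63856387  93.40480682] [316.46106678  96.49986052]
```

View pics/w2.png

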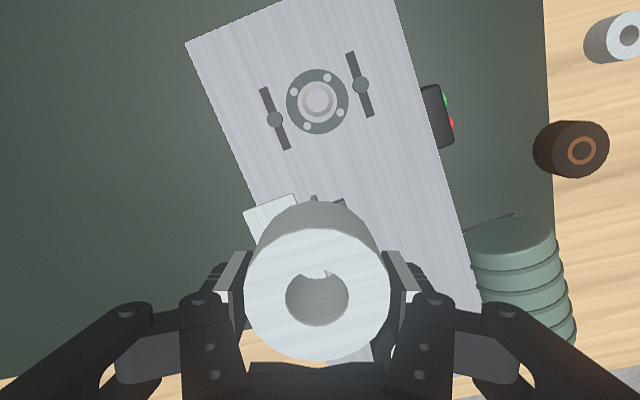

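The wrist view shows the axle stub looking almost straight down, with its tip near (316,100) inside the flange. The roller is gripped level, with its top face around (317,295). Next I'll measure both precisely.

```bash
python3 - <<'E'
from h import *
im=cv2.imread('pics/w2.png'); g=cv2.cvtColor(im,cv2.COLOR_BGR2GRAY)
# flange: dark disk
def crop(x0,x1,y0,y1,k): return cv2.resize(im[y0:y1,x0:x1],None,fx=k,fy=k,interpolation=cv2.INTER_CUBIC)
A=crop(277,357,60,140,5); B=crop(237,397,190,370,400/160)
cv2.imwrite('pics/crop2.png',np.hstack([A,B[:400]]))
m=(g[60:140,277:357]<115).astype(np.uint8)
n,l,s,c=cv2.connectedComponentsWithStats(m); i=1+np.argmax(s[1:,4]); 
cs,_=cv2.findContours((l==i).astype(np.uint8),cv2.RETR_EXTERNAL,cv2.CHAIN_APPROX_NONE)
e=cv2.fitEllipse(max(cs,key=len)); print('flange',np.array(e[0])+[277,60],e[1])
G=cv2.GaussianBlur(cv2.cvtColor(A,cv2.COLOR_BGR2GRAY),(0,0),3)
h=cv2.HoughCircles(G,cv2.HOUGH_GRADIENT,1,20,param1=60,param2=25,minRadius=40,maxRadius=100)
if h is not None:
    for x,y,r in h[0][:5]: print('tip',277-.4+x/5,60-.4+y/5,r/5)
G=cv2.GaussianBlur(cv2.cvtColor(B,cv2.COLOR_BGR2GRAY),(0,0),3)
for lo,hi in((60,95),(160,200)):
  h=cv2.HoughCircles(G,cv2.HOUGH_GRADIENT,1,20,param1=80,param2=25,minRadius=lo,maxRadius=hi)
  if h is not None:
    for x,y,r in h[0][:4]: print('roller',237+x/2.5,190+y/2.5,r/2.5)
P=np.load('w2.npz')['P'];o=get_obs()['eef_pos']
E
```

```text
flange [352.71243286  69.71028137] (7.736026287078857, 35.824886322021484)
roller 321.6 298.2 27.079998
roller 312.0 299.0 26.2
roller 316.8 292.6 73.479996
roller 320.0 302.2 73.56
```

View pics/crop2.png

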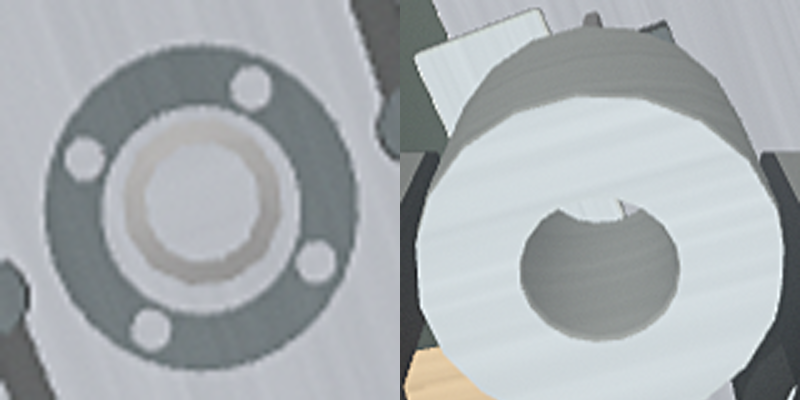

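The crop gives the axle tip's flat at (317,99.9), the shoulder ring at (317.3,102) and the flange at (317,101.4). The roller face spans columns 244.2–390.6 with its top at row 228. The bore spans columns 285–349 with its bottom at row 326.4. I'll fit models to these.

```bash
python3 - <<'E'
from h import *
from scipy.optimize import least_squares
t=np.linspace(0,2*np.pi,361)
def circ(p,r): 
    return np.array([proj('w2',[p[0]+r*np.cos(a),p[1]+r*np.sin(a),p[2]]) for a in t])
def res(p):
    F=circ(p,.028);B=circ(p,.0115)
    return [F[:,0].min()-244.2,F[:,0].max()-390.6,F[:,1].min()-228,F[:,1].max()-362,B[:,0].min()-285,B[:,0].max()-349,B[:,1].max()-326.4]
s=least_squares(res,[.668,.079,.2175]); print('roller top',s.x,np.round(s.fun,1))
for n,u,v,z in(('tip',317,99.9,.1095),('shoulder',317.3,102,.056),('flange',317.1,101.4,.053)): print(n,onz('w2',u,v,z).round(4))
print(get_obs()['eef_pos'])
E
```

```text
roller top [0.66987776 0.07851254 0.21448375] [-1.3  0.9  0.7 -0.   1.7 -1.3 -0.7]
tip [0.5972 0.0954 0.1095]
shoulder [0.5975 0.0957 0.056 ]
flange [0.597  0.0957 0.053 ]
[0.66832639 0.07902573 0.19094684]
```

Call:
{"name": "arm_command", "arguments": {"commands": [0.04,0,0,0,0,0,0,0.075,0,0,0,0,0,0,0.075,0,0,0,0,0,0,0.075,0,0.03,0,0,0,0,0.075,0,0.054,0,0,0,0,0.075,0,0.054,0,0,0,0,0.075,0,0.054,0,0,0,0]}}

```text
t: 4.7
eef_pos: [0.5961, 0.0941, 0.1372]
tool_rot: [-0.0, 0.114, 0.994, 0.0]
contact_force: [0.0, -0.0, -0.6]
gripper_width: 0.632
grasp_force: 43.9
```

```bash
python3 - <<'E'
from h import *
o=get_obs();print(o['t'],o['eef_pos'],o['tool_rot'],o['contact_force'])
a=shot('side','s2')['img'];b=shot('top','t2')['img']
a=a[150:250,240:340];b=b[130:220,258:348]
r=lambda a:cv2.resize(a,(400,400),interpolation=cv2.INTER_CUBIC)
cv2.imwrite('pics/crop3.png',np.hstack([r(a),r(b)])[:,:,::-1])
E
```

```text
4.7 [0.59613774 0.09409566 0.13715746] [-1.40848284e-04  1.13576619e-01  9.93529230e-01  2.11631304e-05] [ 0.03093586 -0.04083949 -0.55609123]
```

View pics/crop3.png

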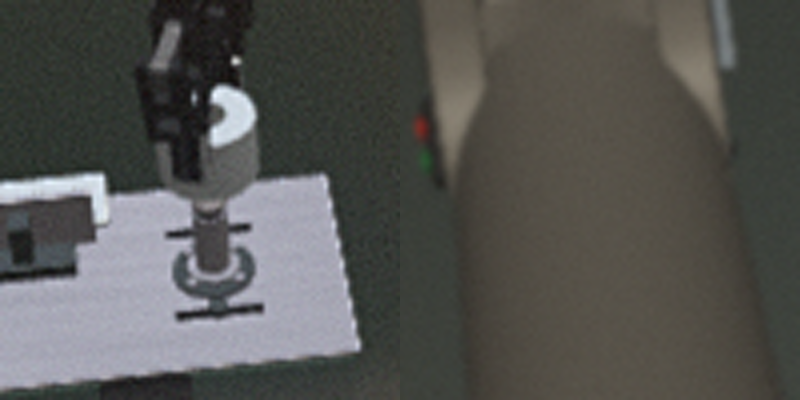

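The side view shows the held roller centred about 0.5 px left of the axle, i.e. about 1 mm too far in +x. The top view is blocked by the arm. I'll correct by about (-1, +2) mm and lower in steps.

Call:
{"name": "arm_command", "arguments": {"commands": [0.001,0.002,0.0,0,0,0,0,0.001,0.002,0.006,0,0,0,0,0.001,0.002,0.012,0,0,0,0,0.001,0.002,0.016,0,0,0,0,0.001,0.002,0.02,0,0,0,0,0.001,0.002,0.022,0,0,0,0,0.001,0.002,0.024,0,0,0,0,0.001,0.002,0.024,0,0,0,0]}}

```text
t: 5.6
eef_pos: [0.5959, 0.0955, 0.1126]
tool_rot: [0.0, 0.114, 0.993, 0.0]
contact_force: [1.8, -0.5, -3.4]
gripper_width: 0.631
grasp_force: 43.8
```

Call:
{"name": "arm_command", "arguments": {"commands": [-0.0005,0,0.008,0,0,0,0,-0.0005,0,0.016,0,0,0,0,-0.0005,0,0.024,0,0,0,0,-0.0005,0,0.03,0,0,0,0,-0.0005,0,0.035,0,0,0,0,-0.0005,0,0.038,0,0,0,0,-0.0005,0,0.038,0,0,0,0]}}

```text
t: 6.3
eef_pos: [0.5961, 0.0953, 0.0743]
tool_rot: [-0.0, 0.114, 0.993, -0.0]
contact_force: [2.7, 0.5, -3.6]
gripper_width: 0.631
grasp_force: 43.8
```

Call:
{"name": "arm_command", "arguments": {"commands": [-0.0005,0,0.002,0,0,0,0,-0.0005,0,0.004,0,0,0,0,-0.0005,0,0.005,0,0,0,0,-0.0005,0,0.006,0,0,0,0,-0.0005,0,0.006,0,0,0,0]}}

```text
t: 6.8
eef_pos: [0.5962, 0.0953, 0.0696]
tool_rot: [-0.0, 0.114, 0.993, 0.0]
contact_force: [-2.2, -0.2, 6.1]
gripper_width: 0.636
grasp_force: 44.8
```

The upward contact force appears at TCP z = 0.0696, where it was predicted, so the roller is home. Releasing.

Call:
{"name": "arm_command", "arguments": {"commands": [0,0,0,0,0,0,0.75,0,0,0,0,0,0,0.9,0,0,0,0,0,0,1,0,0,0,0,0,0,1,0,0,-0.01,0,0,0,1,0,0,-0.04,0,0,0,1,0,0,-0.09,0,0,0,1,0,0,-0.13,0,0,0,1], "force": 40}}

```text
t: 7.6
eef_pos: [0.5968, 0.0951, 0.2016]
tool_rot: [0.001, 0.114, 0.993, 0.0]
contact_force: [0.4, 1.0, 1.1]
gripper_width: 1.0
grasp_force: 0.0
```

```bash
python3 -c "
from h import *
shot('wrist','w3'); print(proj('w3',[.5965,.0955,.096]),proj('w3',[.5965,.0955,.1095]))"
```

```text
[317.3708298  204.39229729] [317.43741588 209.49680855]
```

Call:
{"name": "arm_command", "arguments": {"commands": [-0.008,-0.049,-0.01,0,0,0,1,-0.016,-0.098,-0.02,0,0,0,1,-0.024,-0.147,-0.03,0,0,0,1,-0.032,-0.196,-0.03,0,0,0,1,-0.04,-0.245,-0.03,0,0,0,1,-0.048,-0.294,-0.03,0,0,0,1,-0.056,-0.343,-0.03,0,0,0,1,-0.064,-0.392,-0.03,0,0,0,1]}}

```text
t: 8.45
eef_pos: [0.5696, -0.3028, 0.2294]
tool_rot: [0.0, 0.114, 0.993, 0.0]
contact_force: [0.5, -0.1, -0.1]
gripper_width: 1.002
grasp_force: 0.0
```

Call:
{"name": "arm_command", "arguments": {"commands": [-0.006,-0.041,0,0,0,-2,1,-0.006,-0.041,0,0,0,-2,1,-0.006,-0.041,0,0,0,-2,1,-0.006,-0.041,0,0,0,-2,1]}}

```text
t: 8.85
eef_pos: [0.567, -0.3406, 0.2288]
tool_rot: [0.0, 0.096, 0.995, 0.001]
contact_force: [0.7, 1.0, 0.1]
gripper_width: 0.998
grasp_force: 0.0
```

```bash
python3 - <<'E'
from h import *
o=get_obs();print(o['t'],o['eef_pos'],o['tool_rot'])
c=shot('wrist','w4')['img']
g=cv2.imread('pics/w3.png')[160:360,220:420]
P=c[:,:,::-1]
out=np.zeros((560,800,3),np.uint8)
out[:350,:560]=cv2.resize(P,(560,350)) if 0 else cv2.resize(P[0:280,96:544],(560,350),interpolation=cv2.INTER_CUBIC)
out[:240,560:]=cv2.resize(g,(240,240),interpolation=cv2.INTER_CUBIC)
cv2.imwrite('pics/crop4.png',out[:350])
E
```

```text
8.85 [ 0.56700684 -0.34060586  0.22877375] [2.67680474e-05 9.60585725e-02 9.95375511e-01 5.84167889e-04]
```

View pics/crop4.png

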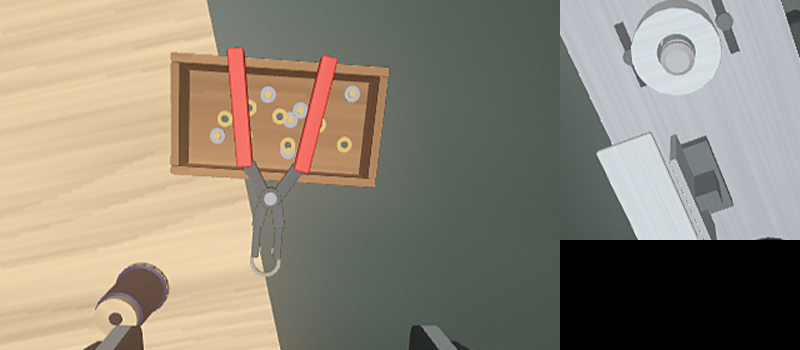

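The pliers are clear in the wrist view: handle ends (236,48) and (329,58), fronts (244,167) and (302,172), pivot (270,199), ring about (265,263) in crop pixels. The inset shows the roller standing concentric on the axle. Next I'll work out the grip pose.

```bash
python3 - <<'E'
from h import *
c=lambda x,y:(x/1.25+96,y/1.25)
d={}
for n,p,z in(('Lr',(236,48),.058),('Lf',(244,167),.058),('Rr',(329,58),.058),('Rf',(302,172),.058),('piv',(270,199),.058),('ring',(265,264),.028)):
    d[n]=onz('w4',*c(*p),z); print(n,d[n].round(4))
r=(d['Lr']+d['Rr'])/2; f=(d['Lf']+d['Rf'])/2
for a,b in((r,f),(r,d['piv']),(r,d['ring'])):
    v=b-a; print('len',np.hypot(*v[:2]),'yaw',np.degrees(np.arctan2(v[1],v[0])))
print('rearw',np.linalg.norm(d['Lr']-d['Rr']))
yaw=np.arctan2(*(d['piv']-r)[[1,0]]); u=np.array([np.cos(yaw),np.sin(yaw)])
for p,s in((r,40),(f,-37),(d['piv'],-60),(d['ring'],-109)): print('grip',(p[:2]+u*s/1000).round(4))
E
```

```text
Lr [ 0.4414 -0.3426  0.058 ]
Lf [ 0.5169 -0.3534  0.058 ]
Rr [ 0.4588 -0.2841  0.058 ]
Rf [ 0.5279 -0.3143  0.058 ]
piv [ 0.5422 -0.3399  0.058 ]
ring [ 0.5971 -0.3552  0.028 ]
len 0.07513307231276502 yaw -15.837461146488705
len 0.0958575682915056 yaw -16.098983025776807
len 0.15284772323205112 yaw -15.893902763151674
rearw 0.06110077975670635
grip [ 0.4886 -0.3244]
grip [ 0.4869 -0.3236]
grip [ 0.4846 -0.3233]
grip [ 0.4924 -0.325 ]
```

Call:
{"name": "arm_command", "arguments": {"commands": [0.045,0.001,0.0,0,0,5,1,0.081,0.001,0.0,0,0,5,1,0.081,0.001,0.04,0,0,5,1,0.081,0.001,0.08,0,0,5,1,0.081,0.001,0.12,0,0,5,1,0.081,0.001,0.13,0,0,5,1,0.081,0.001,0.13,0,0,5,1]}}

```text
t: 9.6
eef_pos: [0.4869, -0.324, 0.0979]
tool_rot: [-0.001, 0.139, 0.99, 0.001]
contact_force: [0.4, 0.3, 0.7]
gripper_width: 1.002
grasp_force: 0.0
```

Call:
{"name": "arm_command", "arguments": {"commands": [0,0,0.03,0,0,0,1,0,0,0.055,0,0,0,1,0,0,0.067,0,0,0,1,0,0,0.067,0,0,0,1,0,0,0.067,0,0,0,1]}}

```text
t: 10.1
eef_pos: [0.4883, -0.3262, 0.0334]
tool_rot: [0.001, 0.14, 0.99, -0.0]
contact_force: [0.5, -0.0, -0.1]
gripper_width: 0.999
grasp_force: 0.0
```

Call:
{"name": "arm_command", "arguments": {"commands": [0,0,0,0,0,0,0.7,0,0,0,0,0,0,0.6,0,0,0,0,0,0,0.5,0,0,0,0,0,0,0.4,0,0,0,0,0,0,0.2,0,0,0,0,0,0,0,0,0,0,0,0,0,0,0,0,0,0,0,0,0], "force": 45}}

```text
t: 10.9
eef_pos: [0.4888, -0.3265, 0.0348]
tool_rot: [0.002, 0.14, 0.99, -0.0]
contact_force: [-2.6, 1.8, 16.1]
gripper_width: 0.493
grasp_force: 43.7
```

The opening of 0.49 means the handles are squeezed to the stop. I'll lift straight up and inspect.

Call:
{"name": "arm_command", "arguments": {"commands": [0,0,-0.02,0,0,0,0,0,0,-0.05,0,0,0,0,0,0,-0.09,0,0,0,0,0,0,-0.13,0,0,0,0,0,0,-0.17,0,0,0,0,0,0,-0.18,0,0,0,0,0,0,-0.18,0,0,0,0,0,0,-0.18,0,0,0,0]}}

```text
t: 11.7
eef_pos: [0.4865, -0.3249, 0.2106]
tool_rot: [-0.001, 0.14, 0.99, 0.0]
contact_force: [-0.1, 0.6, -1.6]
gripper_width: 0.483
grasp_force: 47.8
```

```bash
python3 - <<'E'
from h import *
o=get_obs();print(o['t'],o['eef_pos'],o['tool_rot'],o['contact_force'])
w=shot('wrist','w5')['img']; s=shot('side','s5')['img']
d=o['eef_pos']; u=np.array([.961,-.276,0])
rg=d+u*.107-[0,0,.004]; c=proj('s5',rg).round().astype(int); print('ring pred px',c)
a=s[c[1]-40:c[1]+40,c[0]-70:c[0]+30]
out=np.vstack([np.hstack([cv2.resize(w[0:400,160:480],(400,500)),cv2.resize(a,(400,320),interpolation=cv2.INTER_CUBIC) if 0 else np.vstack([cv2.resize(a,(400,320),interpolation=cv2.INTER_CUBIC),np.zeros((180,400,3),np.uint8)])])])
cv2.imwrite('pics/crop5.png',out[:,:,::-1])
E
```

```text
11.7 [ 0.48645552 -0.32489624  0.21060989] [-8.68950104e-04  1.39989841e-01  9.90152463e-01  4.34571600e-04] [-0.06174547  0.60528568 -1.61561996]
ring pred px [302  66]
```

View pics/crop5.png

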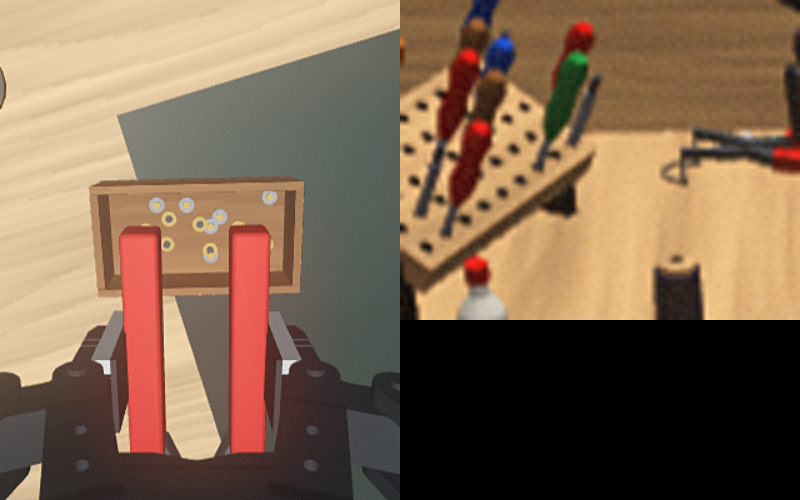

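The handles are parallel, gripped squeezed and level, with the rear-edge corners of their top faces near crop (140,234) and (250,234). Next: the pliers' offset from the TCP, and the ring in the side view.

```bash
python3 - <<'E'
from h import *
w=cv2.imread('pics/w5.png').astype(int); o=np.array([.48645,-.3249,.2106])
hsv=cv2.cvtColor(w.astype(np.uint8),cv2.COLOR_BGR2HSV)
n=np.array([.13999,.99015,0]); R=2*np.outer(n,n)-np.eye(3); R[2,2]=-1
# row profile along each handle centre
for u in (272,360): print(u,[(v,*w[v,u][::-1]) for v in range(178,196)])
for v in(200,260):
    m=(hsv[v,:,1]>130)&((hsv[v,:,0]<10)|(hsv[v,:,0]>170)); x=np.where(m)[0]; print(v,x[np.r_[True,np.diff(x)>1]],x[np.r_[np.diff(x)>1,True]])
for u,v in((272,187),(360,187)):
    for z in(.227,.2338): p=onz('w5',u,v,z); print(u,z,p.round(4),'tool',(R.T@(p-o)).round(4))
# side ring : crop4x origin
c=np.array([302-70,66-40]); px=c+np.array([676-400,172])/4; print('ring side px',px, onz('s5',*px,.2055).round(4), 'pred',o+np.array([.961,-.276,0])*.107-[0,0,.005], proj('s5',o+np.array([.961,-.276,0])*.107-[0,0,.005]))
E
```

```text
272 [(178, np.int64(175), np.int64(132), np.int64(96)), (179, np.int64(177), np.int64(135), np.int64(100)), (180, np.int64(163), np.int64(107), np.int64(81)), (181, np.int64(142), np.int64(63), np.int64(51)), (182, np.int64(143), np.int64(58), np.int64(48)), (183, np.int64(146), np.int64(63), np.int64(50)), (184, np.int64(147), np.int64(64), np.int64(51)), (185, np.int64(147), np.int64(64), np.int64(53)), (186, np.int64(147), np.int64(62), np.int64(51)), (187, np.int64(188), np.int64(74), np.int64(63)), (188, np.int64(214), np.int64(81), np.int64(70)), (189, np.int64(223), np.int64(87), np.int64(77)), (190, np.int64(231), np.int64(95), np.int64(84)), (191, np.int64(240), np.int64(106), np.int64(94)), (192, np.int64(240), np.int64(106), np.int64(95)), (193, np.int64(240), np.int64(106), np.int64(95)), (194, np.int64(240), np.int64(106), np.int64(94)), (195, np.int64(239), np.int64(104), np.int64(93))]
360 [(178, np.int64(179), np.int64(140), np.int64(102)), (179, np.int64(162), np.int64(106), np.int64(77)), (180, np.int64(140), np.int64(61), np.int64(51)), (181, np.int64(137), np.int6
[... 459 characters left out ...]
.int64(89)), (191, np.int64(239), np.int64(102), np.int64(93)), (192, np.int64(238), np.int64(100), np.int64(90)), (193, np.int64(238), np.int64(100), np.int64(90)), (194, np.int64(238), np.int64(99), np.int64(90)), (195, np.int64(238), np.int64(100), np.int64(90))]
200 [256 343] [288 375]
260 [259 343] [290 374]
272 0.227 [ 0.4435 -0.33    0.227 ] tool [ 0.0399 -0.0168 -0.0164]
272 0.2338 [ 0.4423 -0.3287  0.2338] tool [ 0.0414 -0.0159 -0.0232]
360 0.227 [ 0.4524 -0.299   0.227 ] tool [ 0.0399  0.0154 -0.0164]
360 0.2338 [ 0.4507 -0.2995  0.2338] tool [ 0.0414  0.0145 -0.0232]
ring side px [301.  69.] [ 0.5925 -0.3361  0.2055] pred [ 0.589277 -0.354432  0.2056  ] [302.47281095  65.94670254]
```

Call:
{"name": "arm_command", "arguments": {"commands": [0.01,0.036,0,0,0,0,0,0.022,0.08,0,0,0,0,0,0.034,0.125,0,0,0,0,0,0.046,0.17,0,0,0,0,0,0.058,0.214,0,0,0,0,0,0.071,0.259,0,0,0,0,0,0.083,0.304,0,0,0,0,0,0.095,0.349,0,0,0,0,0]}}

```text
t: 12.6
eef_pos: [0.4916, 0.0377, 0.2104]
tool_rot: [-0.001, 0.14, 0.99, -0.0]
contact_force: [0.9, 0.5, -2.2]
gripper_width: 0.491
grasp_force: 47.7
```

Call:
{"name": "arm_command", "arguments": {"commands": [0.009,0.035,0,0,0,0,0,0.018,0.065,0,0,0,0,0,0.0234,0.0855,0,0,0,0,0,0.0234,0.0855,0,0,0,0,0,0.0234,0.0855,0,0,0,0,0,0.0234,0.0855,0,0,0,0,0]}}

```text
t: 13.2
eef_pos: [0.4937, 0.1232, 0.211]
tool_rot: [-0.001, 0.141, 0.99, -0.001]
contact_force: [1.1, 0.1, -1.4]
gripper_width: 0.491
grasp_force: 47.7
```

```bash
python3 - <<'E'
from h import *
from scipy.optimize import least_squares
o=get_obs();e=np.array(o['eef_pos']);print(o['t'],e,o['tool_rot'],o['gripper_width'])
q=np.array(o['tool_rot']); n=q[1:3]/np.hypot(*q[1:3]); R=np.zeros((3,3)); R[:2,:2]=2*np.outer(n,n)-np.eye(2); R[2,2]=-1
w=shot('wrist','w6')['img'].astype(float); d=np.load('w6.npz');K=d['K'];P=d['P']
f=cv2.GaussianBlur((w[:,:,0]-w[:,:,1]),(0,0),1.0)
E=[]
for v in range(200,335,5):
    r=f[v]; 
    i=np.where(r>60)[0]
    if len(i)<20: continue
    a,b=i[0],i[-1]
    ua=a-1+(60-r[a-1])/(r[a]-r[a-1]); ub=b+(r[b]-60)/(r[b]-r[b+1]); E.append((v,ua,ub))
E=np.array(E); print(E[::4].round(2))
def tool(u,v,p):  # intersect ray with tilted plane (tool coords): z = p0 + p1*x
    ray_=R.T@(P[:3,:3]@np.linalg.inv(K)@[u,v,1]); c=R.T@(P[:3,3]-e)
    t=(p[0]+p[1]*c[0]-c[2])/(ray_[2]-p[1]*ray_[0]); return c+t*ray_
def res(p): 
    o=[]
    for v,ua,ub in E:
        A=tool(ua,v,p);B=tool(ub,v,p); o+=[B[1]-A[1]-.044]
    return np.array(o)*1e3
s=least_squares(res,[-.023,0],loss='soft_l1',f_scale=.2); print('height,slope',s.x,s.fun.round(2))
mid=np.array([(tool(a,v,s.x)+tool(b,v,s.x))/2 for v,a,b in E]); print('lateral fit',np.polyfit(mid[:,0],mid[:,1],1))
sd=shot('side','s6')['img']
pr=proj('s6',[.597,.0955,.1095]);print(pr)
a=sd[130:230,242:342]; a2=sd[155:215,262:322]
cv2.imwrite('pics/crop6.png',cv2.resize(sd[140:215,255:355],(800,600),interpolation=cv2.INTER_CUBIC)[:,:,::-1])
E
```

```text
13.2 [0.49365291 0.12320659 0.21098819] [-6.71657391e-04  1.40999511e-01  9.90009201e-01 -6.84874075e-04] 0.49114304248764434
[[200.   255.07 375.65]
 [220.   256.06 375.02]
 [240.   257.11 374.57]
 [260.   258.11 374.17]
 [280.   260.11 372.97]
 [300.   261.09 372.  ]
 [320.   261.45 371.63]]
height,slope [-0.01799363 -0.01068865] [-0.16 -0.07 -0.02 -0.   -0.04  0.01  0.08  0.07  0.12  0.11  0.25  0.16
  0.33  0.37 -0.16 -0.18 -0.16 -0.15 -0.17 -0.2  -0.16 -0.16 -0.15 -0.2
  0.32  0.76  0.58]
lateral fit [-0.01189827 -0.00048579]
[292.1601772  196.76380482]
```

The handles are level (slope about 0.01) and centred to within about 0.8 mm. I'll apply the small correction and lower to just above the axle tip for a close look.

Call:
{"name": "arm_command", "arguments": {"commands": [0.001,0.0015,0.03,0,0,0,0,0.001,0.0015,0.055,0,0,0,0,0.001,0.0015,0.07,0,0,0,0,0.001,0.0015,0.079,0,0,0,0,0.001,0.0015,0.079,0,0,0,0,0.001,0.0015,0.079,0,0,0,0,0.001,0.0015,0.079,0,0,0,0]}}

```text
t: 14.0
eef_pos: [0.4943, 0.1265, 0.1338]
tool_rot: [0.001, 0.14, 0.99, 0.0]
contact_force: [0.9, -0.2, -1.3]
gripper_width: 0.486
grasp_force: 47.7
```

```bash
python3 - <<'E'
from h import *
o=get_obs();e=np.array(o['eef_pos']);print(o['t'],e,o['tool_rot'],o['contact_force'])
n=4; sd=0;tp=0
for i in range(n):
    sd=sd+shot('side','s7')['img'].astype(float)/n; tp=tp+shot('top','t7')['img'].astype(float)/n
np.save('s7.npy',sd);np.save('t7.npy',tp)
print(proj('s7',[.597,.0955,.1095]),proj('s7',[.597,.0955,.122]),proj('t7',[.597,.0955,.1095]))
a=cv2.resize(sd[155:230,262:322],(480,600),interpolation=cv2.INTER_CUBIC); b=cv2.resize(tp[140:215,283:323],(320,600),interpolation=cv2.INTER_CUBIC)
cv2.imwrite('pics/crop7.png',np.clip(np.hstack([a,b])*1.3,0,255)[:,:,::-1])
E
```

```text
14.0 [0.49425086 0.12649991 0.13376995] [8.00567943e-04 1.40308871e-01 9.90107341e-01 4.82331388e-04] [ 0.94139004 -0.24234506 -1.25682407]
[292.1601772  196.76380482] [291.83156467 192.46106802] [301.99332261 169.23000946][ WARN:0@2.891] global loadsave.cpp:1063 imwrite_ Unsupported depth image for selected encoder is fallbacked to CV_8U.
```

View pics/crop7.png

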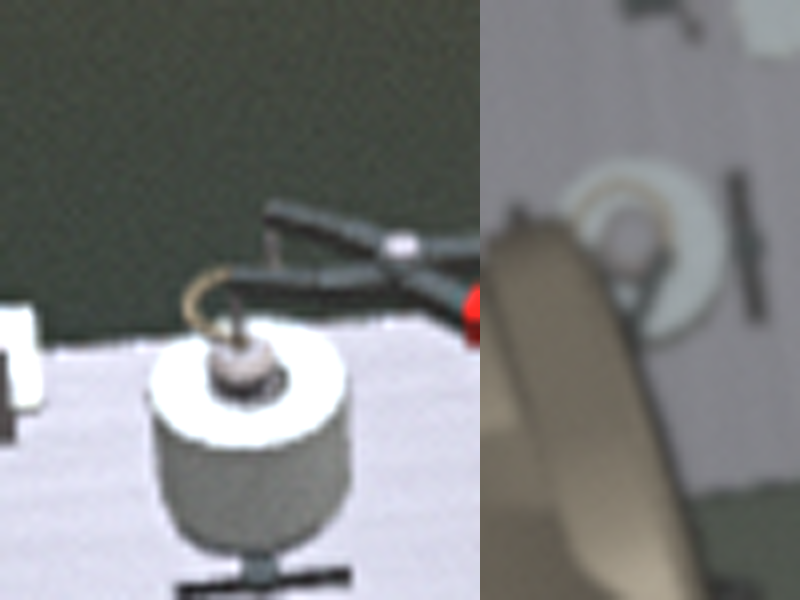

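The side view shows the spread ring just above the tip, at crop centre about (237,303) with the tip at (243,350). In the top view the ring centre is about (622,228), where (630,233) is expected. So the ring sits about +1.5 mm in x and +2 mm in y too far, which matches the TCP's own overshoot. I'll correct that and lower gently.

Call:
{"name": "arm_command", "arguments": {"commands": [0.001,-0.002,0,0,0,0,0,0.001,-0.002,0,0,0,0,0,0.001,-0.002,0.004,0,0,0,0,0.001,-0.002,0.008,0,0,0,0,0.001,-0.002,0.012,0,0,0,0,0.001,-0.002,0.012,0,0,0,0]}}

```text
t: 15.0
eef_pos: [0.4914, 0.1246, 0.12]
tool_rot: [-0.001, 0.14, 0.99, -0.0]
contact_force: [-0.7, 0.5, -2.5]
gripper_width: 0.485
grasp_force: 47.8
```

Call:
{"name": "arm_command", "arguments": {"commands": [0,0,0,0,0,0,0,0,0,0,0,0,0,0]}}

```text
t: 15.2
eef_pos: [0.4921, 0.1248, 0.1208]
tool_rot: [0.0, 0.14, 0.99, 0.0]
contact_force: [0.4, 0.2, -1.9]
gripper_width: 0.492
grasp_force: 47.7
```

Call:
{"name": "arm_command", "arguments": {"commands": [0,0,0,0,0,0,0,0,0,0,0,0,0,0]}}

```text
t: 15.4
eef_pos: [0.4921, 0.1248, 0.1209]
tool_rot: [0.0, 0.14, 0.99, 0.0]
contact_force: [-0.2, -0.2, -1.7]
gripper_width: 0.489
grasp_force: 47.7
```

Call:
{"name": "arm_command", "arguments": {"commands": [-0.0005,0,0.001,0,0,0,0,-0.0005,0,0.002,0,0,0,0,-0.0005,0,0.003,0,0,0,0,-0.0005,0,0.004,0,0,0,0,-0.0005,0,0.005,0,0,0,0,-0.0005,0,0.006,0,0,0,0,-0.0005,0,0.007,0,0,0,0,-0.0005,0,0.007,0,0,0,0]}}

```text
t: 16.2
eef_pos: [0.4925, 0.1247, 0.1137]
tool_rot: [0.0, 0.14, 0.99, 0.0]
contact_force: [-0.2, -0.0, -1.1]
gripper_width: 0.486
grasp_force: 47.7
```

Call:
{"name": "arm_command", "arguments": {"commands": [0,0,0.001,0,0,0,0,0,0,0.002,0,0,0,0,0,0,0.003,0,0,0,0,0,0,0.004,0,0,0,0,0,0,0.005,0,0,0,0,0,0,0.005,0,0,0,0,0,0,0.005,0,0,0,0]}}

```text
t: 16.9
eef_pos: [0.4924, 0.1246, 0.1088]
tool_rot: [-0.0, 0.14, 0.99, -0.0]
contact_force: [0.7, 0.1, -1.8]
gripper_width: 0.488
grasp_force: 47.7
```

Call:
{"name": "arm_command", "arguments": {"commands": [0,0,0.001,0,0,0,0,0,0,0.0015,0,0,0,0,0,0,0.002,0,0,0,0,0,0,0.0025,0,0,0,0,0,0,0.003,0,0,0,0,0,0,0.003,0,0,0,0,0,0,0.003,0,0,0,0]}}

```text
t: 17.6
eef_pos: [0.4924, 0.1246, 0.1058]
tool_rot: [-0.0, 0.14, 0.99, -0.0]
contact_force: [0.5, 1.2, -2.1]
gripper_width: 0.485
grasp_force: 47.8
```

Call:
{"name": "arm_command", "arguments": {"commands": [0,0,0.0005,0,0,0,0,0,0,0.001,0,0,0,0,0,0,0.001,0,0,0,0,0,0,0.001,0,0,0,0]}}

```text
t: 18.0
eef_pos: [0.4924, 0.1247, 0.1049]
tool_rot: [-0.0, 0.14, 0.99, 0.0]
contact_force: [-2.2, 0.8, 0.6]
gripper_width: 0.488
grasp_force: 47.9
```

Call:
{"name": "arm_command", "arguments": {"commands": [0,0,0.0005,0,0,0,0,0,0,0.0005,0,0,0,0,0,0,0.0005,0,0,0,0]}}

```text
t: 18.3
eef_pos: [0.4924, 0.1247, 0.1044]
tool_rot: [-0.0, 0.14, 0.99, 0.0]
contact_force: [-1.7, 0.7, 2.0]
gripper_width: 0.49
grasp_force: 48.0
```

Call:
{"name": "arm_command", "arguments": {"commands": [0,0,0.0005,0,0,0,0,0,0,0.0005,0,0,0,0,0,0,0.0005,0,0,0,0]}}

```text
t: 18.6
eef_pos: [0.4924, 0.1247, 0.1039]
tool_rot: [0.0, 0.14, 0.99, 0.0]
contact_force: [-2.0, 1.0, 2.5]
gripper_width: 0.485
grasp_force: 48.1
```

Call:
{"name": "arm_command", "arguments": {"commands": [0,0,-0.001,0,0,0,0,0,0,-0.0024,0,0,0,0,0,0,-0.0024,0,0,0,0,0,0,-0.0024,0,0,0,0,0,0,-0.0024,0,0,0,0]}}

```text
t: 19.1
eef_pos: [0.4924, 0.1245, 0.106]
tool_rot: [-0.0, 0.14, 0.99, -0.0]
contact_force: [-0.7, 0.0, -1.7]
gripper_width: 0.486
grasp_force: 47.7
```

```bash
python3 - <<'E'
from h import *
o=get_obs();print(o['t'],o['eef_pos'],o['tool_rot'],o['contact_force'],o['torque'])
n=6; sd=0;tp=0;F=[];T=[]
for i in range(n):
    sd=sd+shot('side','s8')['img'].astype(float)/n; tp=tp+shot('top','t8')['img'].astype(float)/n; o=get_obs(); F.append(o['contact_force']);T.append(o['torque'])
print(np.mean(F,0),np.mean(T,0),o['eef_pos'])
np.save('s8.npy',sd);np.save('t8.npy',tp)
# ring-coloured pixels (tan: R-B) relative to neighbourhood in top view; compare before/after
for nm,a in(('top7',np.load('t7.npy')),('top8',tp)):
    c=a[155:182,290:316]; m=c[:,:,0]-c[:,:,2]
    print(nm); print('\n'.join(' '.join(f'{int(x):3d}' for x in r) for r in m))
E
```

```text
19.1 [0.4923867  0.12448396 0.10604197] [-8.81813816e-05  1.40200761e-01  9.90123088e-01 -9.43165576e-05] [-0.69788988  0.04159469 -1.66167497] [-0.01502409  0.05192134  0.02085532]
[ 0.30364801  0.03200966 -1.77813746] [-0.01525062  0.04990251 -0.02067496] [0.49245314 0.12465408 0.10620195]
top7
 -4  -4  -4  -4  -3  -5  -5  -5  -4  -5  -4  -4  -4  -5  -4  -4  -5  -4  -5  -5  -4  -4  -4  -5  -4  -5
 -4  -5  -4  -4  -4  -5  -4  -5  -4  -4  -4  -4  -3  -4  -4  -5  -5  -4  -5  -5  -4  -5  -4  -4  -4  -4
 -5  -4  -5  -4  -4  -4  -5  -4  -4  -4  -5  -4  -4  -5  -4  -4  -5  -5  -4  -4  -4  -5  -4  -4  -4  -5
 -4  -4  -4  -5  -4  -5  -5  -4  -4  -5  -5  -5  -5  -4  -4  -5  -5  -5  -4  -5  -5  -4  -4  -4  -5  -5
 -4  -5  -4  -5  -4  -4  -4  -5  -4  -4  -5  -5  -6  -6  -4  -5  -5  -5  -5  -5  -5  -5  -5  -5  -5  -5
 -5  -5  -5  -4  -4  -4  -5  -5  -6  -6  -6  -7  -6  -7  -6  -6  -6  -6  -5  -5  -4  -5  -4  -4  -4  -3
 -4  -4  -4  -4  -4  -6  -6  -6  -6  -4  -4  -6  -6  -7  -8  -8  -8  -8  -6  -5  -5  -4  -4  -3  -2  -3
 -4  -4  -4  -4  -5  -6  -5  -4  -1   0   1   0   0  -3  -5  -7  -8  -8  -
[... 4118 characters left out ...]
   9   6   1  -1  -3  -3  -3  -3  -3  -3  -2  -4  -7  -8  -8  -5  -3  -3  -2
 12  12  12  12  12  13  12  11   7   1  -3  -6  -7  -6  -5  -4  -4  -5  -6  -8  -8  -7  -4  -3  -3  -3
 13  12  13  12  12  13  12  11  10   4  -3  -6  -7  -7  -6  -4  -5  -6  -8  -8  -6  -5  -3  -4  -4  -3
 13  13  12  12  12  12  12  12  11   9   2  -5  -6  -6  -5  -4  -6  -7  -7  -6  -4  -2  -3  -4  -4  -4
 13  12  13  12  13  13  12  12  12  10   6  -1  -5  -5  -5  -4  -6  -7  -7  -4  -2  -2  -3  -4  -5  -4
 12  13  13  12  12  13  12  12  12  11   8   1  -3  -3  -4  -4  -5  -5  -5  -3  -2  -2  -4  -4  -4  -4
 12  13  12  12  13  13  12  12  13  12  11   6   0  -3  -3  -2  -2  -3  -3  -2  -3  -4  -4  -4  -4  -4
```

The ring surrounds the axle: in the top view its ridge circle is centred near (301.2,171.2). It went down with no lateral force and lightly touched the roller top at TCP z ≈ 0.105. It is now about 1 mm above that with only its own weight on the wrist. Both height estimates put it within 1 mm of the groove, so I'm handing in.

```bash
python3 -c "
from h import *
o=get_obs();print(o['t'],o['eef_pos'],o['contact_force'],o['gripper_width'],o['grasp_force']);print(hand_in())"
```

```text
19.7 [0.49245314 0.12465408 0.10620195] [-0.19485502 -0.14998935 -1.84782755] 0.48873245907621754 47.74896740913391
the job is handed in; nothing more can be done
None
```

I handed the job in at 19.7 s: the roller is home on the shoulder and released, and the spread circlip is held around the axle, estimated within 1 mm of groove height and free of contact; the judge's result was not shown.

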